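Load the lamp ring on the index table and hold the index plunger out

ROBOT

A 6-joint arm with a two-finger parallel gripper is mounted at the origin on the work surface. World frame = base frame: x ahead of the robot, y to its left, z up, the work surface at z = 0. Lengths are in m, angles in rad, forces in N, time in s.
With the tool pointing down it reaches from about 0.425 to 0.95 m from the base axis. Payload 3.5 kg.
Tool frame: the origin (TCP) lies midway between the tips of the shut fingers; the grasp point (between the pads) lies 19 mm behind it; z points along the fingers, x is the direction in which the jaws open and shut, and the axes are right-handed (so a half turn about z gives the same grasp; the last joint's range is limited). The gripper opens to 85 mm and grips with 20 to 120 N. Pads are 22 mm wide; open, the fingers measure 114 mm over their backs; the gripper's body (76 mm by 85 mm) begins 54 mm behind the grasp point. The pads swing forward as they close: fully open they stand 13 mm farther back than shut.
Start: joints at [-1.389, 0.286, 1.577, -0, 1.279, -0.15], TCP at [0.22, -0.638, 0.231] pointing down, gripper open.
Joint ranges: [-2.77, 2.77], [-0.9, 2.22], [0.21, 2.48], [-1.53, 4.67], [0.24, 2.81], [-2.84, 2.84]. Speed limits (rad/s): [2.79, 2.79, 3.14, 3.14, 3.14, 3.14].

INTERFACE

Orientations are given as a unit quaternion [x, y, z, w].
In Python, from plant import readout, optics, ctrl gives the robot as it stands. The module is installed in compiled form; this text tells all that it offers.
- The arm moves only by the shell command python3 -m crank 'ROWS' [OPENING] [FORCE]. ROWS is text: rows parted by semicolons, each of 6 numbers parted by spaces: the shift along the tool's x, y, z in mm, then the turn, a rotation vector about the tool's x, y, z in rad. In form: dx dy dz ax ay az; .... A call has 1 to 5 rows; each row shifts and turns the commanded pose from where the row before left it, along the tool's axes as they then stand; what a row does not reach is not made up. A row lasts 1/8 s, in which the tool goes at most 62.5 mm and 10.7 degrees, less where a joint would pass 70% of its speed; a pose out of reach is approached as far as the arm can. A call is refused whole if a number of a shift passes 62.5 or a number of a turn 0.188, either way. A call with a gripper value outside its range is refused whole. OPENING is the opening, from -1 (shut) to 1 (fully open), set as the call begins (- or left out, the last holds). The fingers move at their own pace and stop on an object; FORCE is the grip in N (left out, the last holds). Time passes only in rows, so rows that do not move let the fingers close. It gives the time, the measured TCP pose, the force and the opening at its end, in the units of the state.
- readout.get_state(): the state, without advancing time (a new reading comes with each control period).
- optics.read_camera(name): name is "scene" or "top" or "wrist"; returns the picture (480x640x3 uint8, red, green, blue); there is no depth.
- optics.calibration(name): a dict with "mtx" (3x3 intrinsics, pixels), "rvec" (rotation vector, rad) and "tvec" (3), from world to camera coordinates, as OpenCV has them; the wrist camera has in their place "tool_from_camera" (4x4, takes a point from camera to tool coordinates, whose origin is the TCP and whose axes are the tool frame's). Camera axes: x right, y down, z forward; pixel columns grow to the right and rows downward; lengths in m; the calibration is good to about 2 mm. A picture is of the moment at which its call begins: read the wrist's pose just before it. calibration takes no time and is no camera call.
- ctrl.sign_off(): hands the job in, once; it reports no verdict.
Trained networks look in the newest picture that a camera, given by its name, has taken for a name from the list of things; names that differ only in an ending like _2 or _b are one class to them, and where a whole thing is asked for, a point or a joint stands for the part that bears it (a point fixed in the world has none). Each returns a list of dicts, best first, with "p" (0 to 1); they miss things now and then, are a little off and sometimes report something else, mostly with a low value. They report only what shows in the picture. A call takes as long as a camera call. They do not tell look-alikes from the thing itself.
- optics.recognise(camera, thing): "xy" ([column, row] as shares, 0 to 1, of the picture: columns of its width, rows of its height, amid what is visible of it).
The state is a dict: "time": time; "qpos": joint angles; "dq": joint speeds; "joint_efforts": joint torques, N m; "eef_pos": TCP position; "tcp_rot": TCP orientation; "contact_force": force on the tool from outside, world axes, zero at the start; "wrist_torque": the same for the moment, N m; "opening": opening from 0.0 (shut) to 1.0 (fully open).
Only numpy, scipy, OpenCV 4.12 (cv2) and the standard library are available. Lean on these libraries where they do the work, as an engineer would, in place of code of your own. Each camera call takes 0.05 s, during which the arm holds its last target.

TASK

With the index plunger still in, take the big LED lamp ring from the tray, LED face up, lower it over the upright spindle of the index table until it sits down on the shoulder, without dropping it, and let go of it. Then take the black knob of the index plunger, pull it straight up to its stop so that the pin is right out of the dial, and finish while still holding it there, so that I can turn the dial round. Leave the small ring, the solder spool and the screwdriver where they are.

Things in the scene. Friction and masses are not known exactly. Their poses are not given: they have to be found in the camera images.
- index_table: hand-turned index table fixed to the bench: round grey base, upright spindle in the middle, aluminium dial (radius 110 mm, top 57 mm above the bench, 12 holes) that the plunger locks. Origin: on the bench under the spindle's axis. The plunger stands towards its -x axis, 95 mm from the spindle, on a steel bracket 44 mm wide, 73 to 153 mm from the spindle's axis, top 75 mm above the bench
- spindle_seat (a point): centre of the top of the flat shoulder (60 mm across) at the foot of the spindle, on the spindle's axis, 63 mm above the bench; the underside of the ring must rest here. The steel spindle above it is 25 mm across for 34 mm and then tapers over 12 mm to a nose 15 mm across. This point turns with the dial
- spindle_top (a point): centre of the spindle's flat nose, 46 mm above spindle_seat
- index_pin (a joint): lift of the index plunger in m: 0 = sprung home, its pin 9 mm deep in a hole of the dial; 0.014 = pulled up to its fixed stop, pin 5 mm clear of the dial. A spring pulls it down all the time, 5 N when home and 11 N at the stop; let go, it snaps back
- pull_knob: black ribbed knob on top of the plunger, moves straight up and down with it: gripping band 28 mm across, 16 mm tall, origin at the band's middle on the axis (111 mm above the bench when home), top 8 mm above the origin; below the band a 19 mm neck, ending 18 mm below the origin on a steel sleeve 21 mm across, and under that a nut 29 mm across on the bracket
- lamp_ring: the big lamp ring, loose, standing in the tray: aluminium heat-sink ring with cooling grooves and a white board with 12 LEDs on its upper face; 54 mm across, 32 mm tall, through bore 27 mm, 100 to 170 g. Origin: centre of its underside; z up out of the LED face
- tray: black parts tray fixed to the bench, 150 by 190 mm (x by y), rim 16 mm high, floor 4 mm above the bench. Origin: centre of its underside. Both lamp rings stand in it, one towards its +y end, one towards its -y end
- small_ring: small lamp ring in the tray, the same make but 38 mm across and 20 mm tall, bore 15 mm, does not fit the spindle; to be left alone. Origin: centre of its underside
- solder_spool: grey spool of solder standing on the bench, 54 mm across, 44 mm tall; to be left alone. Origin: centre of its underside
- screwdriver: screwdriver lying on the bench, 170 mm long, handle 26 mm thick; to be left alone. Origin: middle of its length on the bench, x towards the tip
There are look-alikes about, which are no part of the job. What is shaped like the lamp_ring but orange is not meant.

How it is judged:
On the way:
1. the big ring sits on the spindle's shoulder, let go, while the plunger is still home (horizontal distance between lamp_ring and spindle_seat below 0.003 m and z of lamp_ring in the frame of spindle_seat between -0.003 and 0.002 m and angle between lamp_ring's own z axis and vertical below 0.06 rad and contact force between each of the arm, the fingers and lamp_ring below 0.3 N and value of joint index_pin below 0.003 m), for 0.3 s.
At the end, for the whole second after the job is handed in: The fingers hold the knob up, plunger lift over 12.5 of 14 mm, with over 2 N, no loose thing propping it; the big ring sits on the spindle shoulder within 3 mm of the axis and 2 mm of its height, upright within 3 degrees, LEDs up, at rest, untouched by the robot (value of joint index_pin above 0.0125 m and contact force between the fingers and pull_knob above 2 N and contact force between each of lamp_ring, small_ring, screwdriver, solder_spool and pull_knob below 0.2 N and horizontal distance between lamp_ring and spindle_seat below 0.003 m and z of lamp_ring in the frame of spindle_seat between -0.003 and 0.002 m and angle between lamp_ring's own z axis and vertical below 0.06 rad and contact force between each of the arm, the fingers and lamp_ring below 0.3 N and linear speed of lamp_ring below 0.02 m/s); the arm keeps its last pose, push and grip.
It fails at once if the big ring is dropped (moves faster than 0.35 m/s out of the fingers) (linear speed of lamp_ring above 0.35 m/s and contact force between the fingers and lamp_ring below 0.1 N).
It fails at once if the small ring is moved by more than 25 mm (distance of small_ring from where it was at the start of the episode above 0.025 m).
It fails at once if the solder spool is moved by more than 25 mm (distance of solder_spool from where it was at the start of the episode above 0.025 m).
It fails at once if the screwdriver is moved by more than 25 mm (distance of screwdriver from where it was at the start of the episode above 0.025 m).
It also fails if it takes over 51 s, if anything falls off the work surface, if the arm or the gripper's body presses on something with over 40 N, if the wrist force passes 120 N, or if a joint passes its speed limit or range.

## Working session

There is one attempt and no reset: what is moved stays moved. The work goes in short steps, Python scripts to look and compute and a shell command to move; the robot and the scene stay as the last step left them, time stands still between calls to the robot, and variables do not carry over. Pictures are saved under pics/ and viewed, and the job is handed in when it is done.

```bash
mkdir -p pics; ls; cat > h.py <<'E'
import numpy as np,cv2
from plant import readout,optics,ctrl
from scipy.spatial.transform import Rotation as R
def cam(name):
    """return K, Rwc(world->cam), t"""
    c=optics.calibration(name); K=np.array(c['mtx'])
    if 'rvec' in c:
        return K,cv2.Rodrigues(np.array(c['rvec'],float))[0],np.array(c['tvec'],float).ravel()
    s=readout.get_state(); T=np.eye(4);T[:3,:3]=R.from_quat(s['tcp_rot']).as_matrix();T[:3,3]=s['eef_pos']
    W=T@np.array(c['tool_from_camera']); I=np.linalg.inv(W); return K,I[:3,:3],I[:3,3]
def proj(C,p):
    K,r,t=C; q=K@(r@np.array(p,float)+t); return q[:2]/q[2]
def back(C,px,z):
    K,r,t=C; d=r.T@np.linalg.solve(K,[px[0],px[1],1.]); o=-r.T@t
    return o+d*(z-o[2])/d[2]
def save(im,n): cv2.imwrite('pics/'+n+'.png',im[:,:,::-1])
E
python3 - <<'E'
from h import *
s=readout.get_state();print(s)
for n in('scene','top','wrist'):
    C=cam(n);im=optics.read_camera(n);save(im,n+'0');print(n,C[0].tolist(),(-C[1].T@C[2]).round(3))
    if n!='wrist':
        for th,z in(('lamp_ring',.036),('index_table',.057),('pull_knob',.119),('spindle_top',.109),('tray',0.004),('small_ring',.024),('solder_spool',.044),('screwdriver',.013)):
            for r in optics.recognise(n,th)[:4]:
                px=np.array(r['xy'])*[640,480];print(th,round(r['p'],2),px.round(),back(C,px,z).round(3))
E
```

```text
pics
{'time': 0.0, 'qpos': array([-1.38902249e+00,  2.87204685e-01,  1.57819464e+00,  3.03760693e-06,
        1.27855986e+00, -1.49966469e-01]), 'dq': array([-0.00083281,  0.00097852, -0.00074707,  0.00040179,  0.00059272,
        0.00024031]), 'joint_efforts': array([ 5.93852997e-05, -4.05983698e+01, -2.92623836e+01, -2.05731112e-04,
        5.73132929e-03,  2.49057393e-06]), 'eef_pos': array([ 0.21977037, -0.63752828,  0.22991159]), 'tcp_rot': array([ 0.81415178, -0.5806509 , -0.00084888, -0.00082432]), 'contact_force': array([-0.76547945,  0.10673088,  0.00612895]), 'wrist_torque': array([ 0.02172518,  0.03670396, -0.04445915]), 'opening': 0.9999124403860372}
scene [[436.28862986687653, 0.0, 319.50668581696806], [0.0, 436.28862986687653, 243.3063565201395], [0.0, 0.0, 1.0]] [1.075 0.198 0.619]
lamp_ring 0.92 [462. 284.] [0.504 0.242 0.036]
lamp_ring 0.74 [486. 240.] [0.37  0.272 0.036]
index_table 0.65 [243. 244.] [ 0.558 -0.163  0.057]
pull_knob 0.72 [232. 183.] [ 0.461 -0.229  0.119]
spindle_top 0.6 [243. 237.] [ 0.59  -0.138  0.109]
tray 0.88 [428. 299.] [0.529 0.191 0.004]
tra
[... 444 characters left out ...]
] [0.492 0.252 0.036]
index_table 0.83 [414. 276.] [ 0.505 -0.197  0.057]
index_table 0.4 [441. 313.] [ 0.431 -0.249  0.057]
pull_knob 0.72 [441. 311.] [ 0.437 -0.237  0.119]
pull_knob 0.43 [412. 275.] [ 0.504 -0.184  0.119]
spindle_top 0.69 [408. 269.] [ 0.515 -0.177  0.109]
tray 0.98 [224. 270.] [0.517 0.191 0.004]
tray 0.69 [324. 204.] [ 0.658 -0.018  0.004]
small_ring 0.84 [234. 261.] [0.534 0.168 0.024]
solder_spool 0.61 [325. 204.] [ 0.651 -0.019  0.044]
screwdriver 0.87 [306. 135.] [0.805 0.022 0.013]
screwdriver 0.6 [202. 282.] [0.492 0.235 0.013]
wrist [[362.71935602807156, 0.0, 318.85979663109606], [0.0, 362.71935602807156, 245.505447959232], [0.0, 0.0, 1.0]] [ 0.287 -0.615  0.374]
```

View pics/scene0.png

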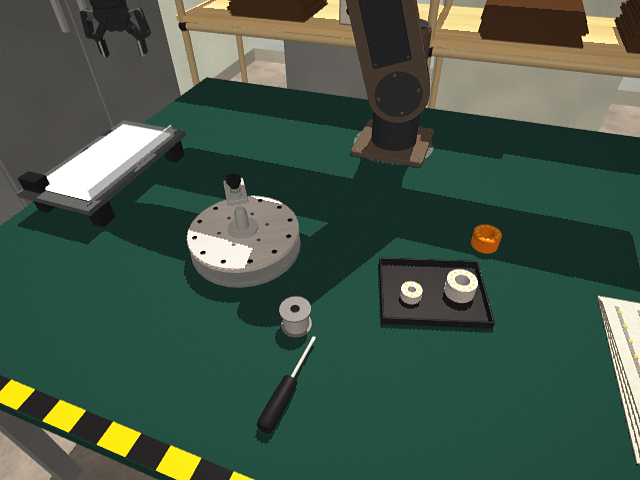

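View pics/top0.png

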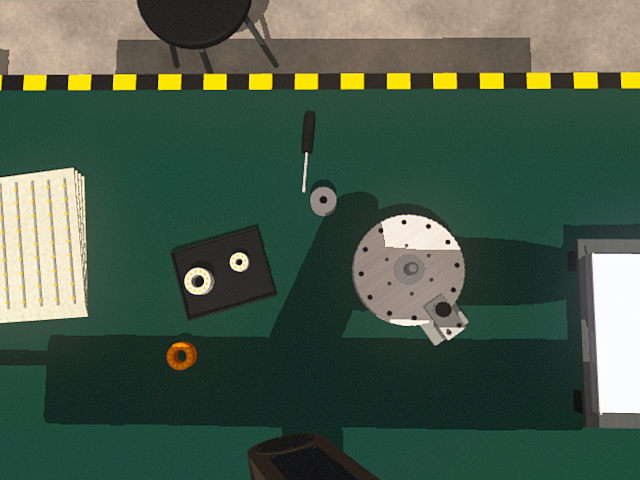

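View pics/wrist0.png

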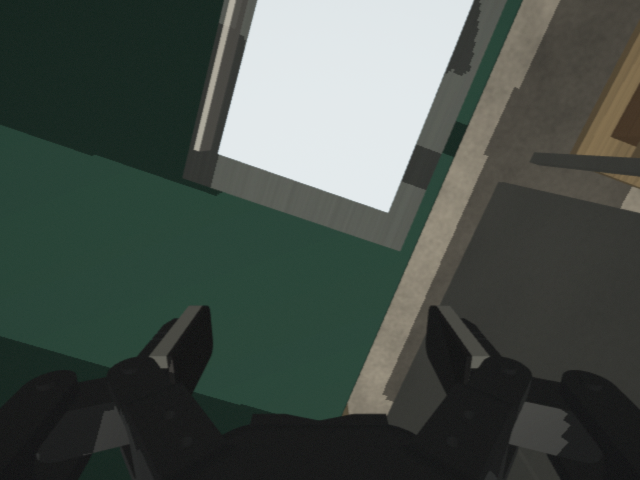

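Candidates for the lamp ring: the white big ring at top (199,281) / scene (462,284), the white small ring at top (239,261) / scene (412,297), and the orange ring at top (181,356) / scene (486,240). By the description it is the big white one at (199,281). I'll check it in a close crop.

```bash
python3 - <<'E'
from h import *
im=cv2.imread('pics/top0.png')
a=cv2.resize(im[225:325,165:285],None,fx=3.3,fy=3.3,interpolation=cv2.INTER_CUBIC)
b=cv2.resize(im[210:350,345:475],None,fx=2.9,fy=2.9,interpolation=cv2.INTER_CUBIC)
H=max(a.shape[0],b.shape[0]);o=np.zeros((H,a.shape[1]+b.shape[1],3),np.uint8);o[:a.shape[0],:a.shape[1]]=a;o[:b.shape[0],a.shape[1]:]=b
cv2.imwrite('pics/crop1.png',o);print(o.shape)
C=cam('top');S=cam('scene')
for px,z in(((199,281),.036),((408,269),.109),((444,310),.119),((408.5,270),.057)):print(px,back(C,px,z).round(4))
def tri(p,q):
    A=[]
    for (K,r,t),u in((C,p),(S,q)):
        P=K@np.c_[r,t];A+= [u[0]*P[2]-P[0],u[1]*P[2]-P[1]]
    v=np.linalg.svd(np.array(A))[2][-1];return (v[:3]/v[3]).round(4)
print('ring',tri((199,281),(462,281)),'knob',tri((444,310),(233,181)),'nose',tri((411,268),(241,211)))
# ellipse fit of white ring mask
g=im.astype(int);m=((g.min(2)>120)).astype(np.uint8);m[:, :175]=0;m[:,221:]=0;m[:255]=0;m[310:]=0
ys,xs=np.nonzero(m);print('mask',xs.mean(),ys.mean(),xs.min(),xs.max(),ys.min(),ys.max())
E
```

```text
(406, 773, 3)
(199, 281) [0.4926 0.2359 0.036 ]
(408, 269) [ 0.515  -0.1776  0.109 ]
(444, 310) [ 0.4389 -0.2416  0.119 ]
(408.5, 270) [ 0.5162 -0.186   0.057 ]
ring [0.4925 0.239  0.0314] knob [ 0.4382 -0.2434  0.106 ] nose [ 0.5169 -0.1835  0.1015]
mask 197.75496688741723 281.18543046357615 184 212 267 294
```

View pics/crop1.png

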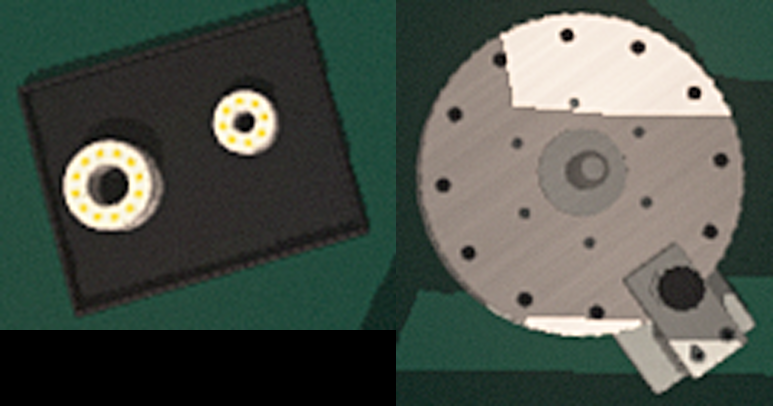

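The crop confirms it: the big white LED ring at px ≈(197.7,281), the small ring at (239,261); the spindle nose at (412,268.5) and the knob at (443,310). I'm moving off towards the table first.

```bash
python3 -m crank '-31.6 -42.6 -7 0 0 0;-31.6 -42.6 -7 0 0 0;-31.6 -42.6 -7 0 0 0;-31.6 -42.6 -7 0 0 0;-31.6 -42.6 -7 0 0 0' 0.65 60; python3 -m crank '-31.6 -42.6 -7 0 0 0;-31.6 -42.6 -7 0 0 0;-31.6 -42.6 -7 0 0 0;-31.6 -42.6 -7 0 0 0;0 0 0 0 0 0'
cat >> h.py <<'E'
def tgt(p,jaw=None):
    """tool-frame shift mm to world p (TCP), and turn about z for jaw angle(deg, mod 180)"""
    s=readout.get_state();r=R.from_quat(s['tcp_rot']);m=r.as_matrix()
    d=m.T@(np.array(p)-s['eef_pos'])*1e3
    a=np.degrees(np.arctan2(m[1,0],m[0,0]))
    o={'t':round(s['time'],2),'pos':np.round(s['eef_pos'],4),'shift':d.round(1),'jaw':round(a,2),'zdir':m[:,2].round(4),'j6':round(s['qpos'][5],2),'open':round(s['opening'],3),'F':np.round(s['contact_force'],2)}
    if jaw is not None:
        e=(jaw-a+90)%180-90
        f=R.from_euler('z',e,degrees=True)
        # desired: z straight down, x at jaw
        x=np.array([np.cos(np.radians(a+e)),np.sin(np.radians(a+e)),0]);z=np.array([0,0,-1.]);M=np.c_[x,np.cross(z,x),z]
        o['turn']=R.from_matrix(m.T@M).as_rotvec().round(4)
    return o
E
python3 - <<'E'
from h import *
C=cam('wrist');im=optics.read_camera('wrist');save(im,'w1')
print(tgt([.4925,.2395,.15],14))
for p in([.516,-.187,.109],[.516,-.187,.057],[.4395,-.24,.119]):print(proj(C,p).round(1))
E
```

```text
time: 1.58
eef_pos: [0.3706, -0.4179, 0.2668]
tcp_rot: [0.814, -0.581, 0.0, 0.0]
contact_force: [-0.2, -0.1, -0.2]
opening: 0.826
time: 2.2
eef_pos: [0.4914, -0.2418, 0.2954]
tcp_rot: [0.816, -0.578, 0.001, -0.0]
contact_force: [-0.4, 0.2, -0.3]
opening: 0.828
{'t': 2.25, 'pos': array([ 0.4904, -0.2433,  0.2948]), 'shift': array([-455.4, -160.7,  144.4]), 'jaw': np.float64(-70.8), 'zdir': array([ 5.e-04, -9.e-04, -1.e+00]), 'j6': np.float64(0.59), 'open': 0.829, 'F': array([0.32, 0.17, 0.44]), 'turn': array([ 6.0000e-04, -1.0000e-03, -1.4801e+00])}
[270.6 176.1]
[277.  171.4]
[299.2 274.2]
```

View pics/w1.png

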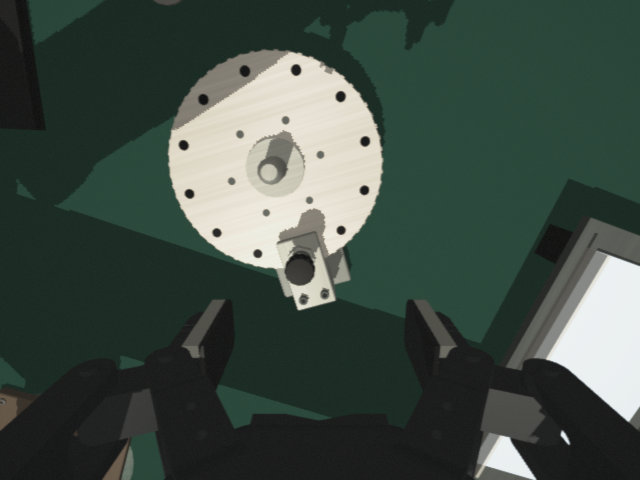

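```bash
python3 - <<'E'
from h import *
C=cam('wrist');print((-C[1].T@C[2]).round(4))
print('nose',back(C,(269,171),.109).round(4),'knob',back(C,(300,269),.119).round(4),'dialc',back(C,(275.5,159.5),.057).round(4))
# shoulder
print('sh',back(C,(275.5,166),.063).round(4))
im=cv2.imread('pics/w1.png');cv2.imwrite('pics/w1c.png',cv2.resize(im[120:320,180:380],None,fx=3,fy=3,interpolation=cv2.INTER_CUBIC))
print(readout.get_state()['eef_pos'])
E
```

```text
[ 0.5579 -0.2193  0.4373]
nose [ 0.5188 -0.1859  0.109 ] knob [ 0.4436 -0.2404  0.119 ] dialc [ 0.5258 -0.1835  0.057 ]
sh [ 0.5202 -0.186   0.063 ]
[ 0.49043412 -0.24326966  0.29480171]
```

View pics/w1c.png

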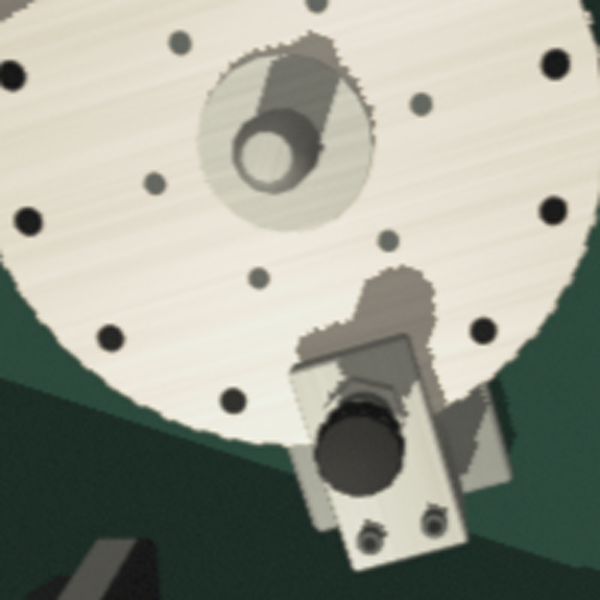

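```bash
python3 -m crank '-50.6 -17.9 5 0 0 0;-50.6 -17.9 5 0 0 0;-50.6 -17.9 5 0 0 0;-50.6 -17.9 5 0 0 0;-50.6 -17.9 5 0 0 0'; python3 -m crank '-50.6 -17.9 5 0 0 0;-50.6 -17.9 10 0 0 0;-50.6 -17.9 10 0 0 0;-50.6 -17.9 10 0 0 0;0 0 0 0 0 -0.185';python3 -m crank '0 0 10 0 0 -0.185;0 0 10 0 0 -0.185;0 0 10 0 0 -0.185;0 0 10 0 0 -0.185;0 0 0 0 0 -0.185' ;python3 -m crank '0 0 0 0 0 -0.185;0 0 0 0 0 -0.185;0 0 0 0 0 0'
python3 - <<'E'
from h import *
print(tgt([.4925,.2395,.15],14))
C=cam('wrist');im=optics.read_camera('wrist');save(im,'w2')
print(proj(C,[.4925,.2395,.036]))
for r in optics.recognise('wrist','lamp_ring'):
    px=np.array(r['xy'])*[640,480];print(r['p'],px.round(1),back(C,px,.036).round(4))
E
```

```text
time: 2.88
eef_pos: [0.4916, 0.024, 0.269]
tcp_rot: [0.813, -0.582, 0.0, 0.0]
contact_force: [0.1, 0.1, 0.2]
opening: 0.822
time: 3.5
eef_pos: [0.4931, 0.2401, 0.2327]
tcp_rot: [0.866, -0.5, -0.001, 0.001]
contact_force: [-1.1, -0.7, -0.4]
opening: 0.824
time: 4.12
eef_pos: [0.4936, 0.2368, 0.1927]
tcp_rot: [0.998, -0.063, -0.001, 0.001]
contact_force: [1.1, 0.3, -0.2]
opening: 0.824
time: 4.5
eef_pos: [0.4942, 0.2372, 0.194]
tcp_rot: [0.993, 0.118, -0.0, 0.0]
contact_force: [-0.5, 0.2, -0.0]
opening: 0.825
{'t': 4.5, 'pos': array([0.4942, 0.2372, 0.194 ]), 'shift': array([-1.1, -2.6, 44. ]), 'jaw': np.float64(13.57), 'zdir': array([-4.e-04, -5.e-04, -1.e+00]), 'j6': np.float64(0.03), 'open': 0.825, 'F': array([-0.45,  0.25, -0.03]), 'turn': array([ 0.0004,  0.0005, -0.0074])}
[316.60085088 224.71081434]
0.78 [144.  139.3] [0.343  0.2751 0.036 ]
0.71 [322.6 232.3] [0.499  0.2342 0.036 ]
```

View pics/w2.png

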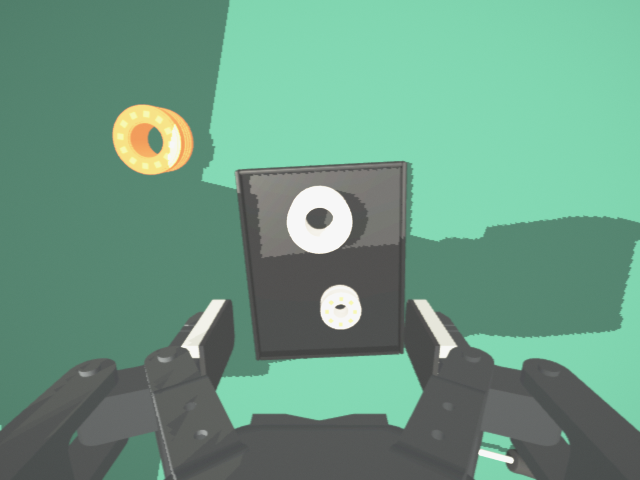

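```bash
python3 - <<'E'
from h import *
C=cam('wrist')
g=cv2.imread('pics/w2.png').astype(int)
m=(g.min(2)>225);m[:160]=0;m[270:]=0;m[:,:260]=0;m[:,390:]=0
ys,xs=np.nonzero(m);pts=np.c_[xs,ys].astype(np.int32);e=cv2.fitEllipse(cv2.convexHull(pts));print(e)
p=back(C,e[0],.036);print(p.round(4));print(tgt([p[0],p[1],.1],14))
E
```

```text
((318.9429626464844, 219.70191955566406), (64.24508666992188, 67.22429656982422), 173.48500061035156)
[0.4933 0.2447 0.036 ]
{'t': 4.6, 'pos': array([0.494 , 0.2377, 0.1941]), 'shift': array([ 1. , -7. , 94.1]), 'jaw': np.float64(13.56), 'zdir': array([-3.e-04, -3.e-04, -1.e+00]), 'j6': np.float64(0.03), 'open': 0.824, 'F': array([-0.44, -0.16, -0.82]), 'turn': array([ 0.0002,  0.0003, -0.0077])}
```

```bash
python3 -m crank '0 -2 20 0 0 0;0 -2 25 0 0 0;0 0 25 0 0 0;0 0 24 0 0 0;0 0 0 0 0 0'
python3 - <<'E'
from h import *
C=cam('wrist');im=optics.read_camera('wrist');save(im,'w3')
print(tgt([.4930,.242,.05],14))
E
```

```text
time: 5.22
eef_pos: [0.4911, 0.2417, 0.0981]
tcp_rot: [0.993, 0.119, -0.003, 0.0]
contact_force: [-0.5, -0.7, -0.8]
opening: 0.823
{'t': 5.28, 'pos': array([0.4924, 0.2421, 0.0997]), 'shift': array([ 0.7,  0.3, 49.7]), 'jaw': np.float64(13.71), 'zdir': array([-1.8e-03, -6.0e-04, -1.0e+00]), 'j6': np.float64(0.03), 'open': 0.825, 'F': array([ 0.02, -0.08,  0.16]), 'turn': array([ 0.0001,  0.0019, -0.005 ])}
```

View pics/w3.png

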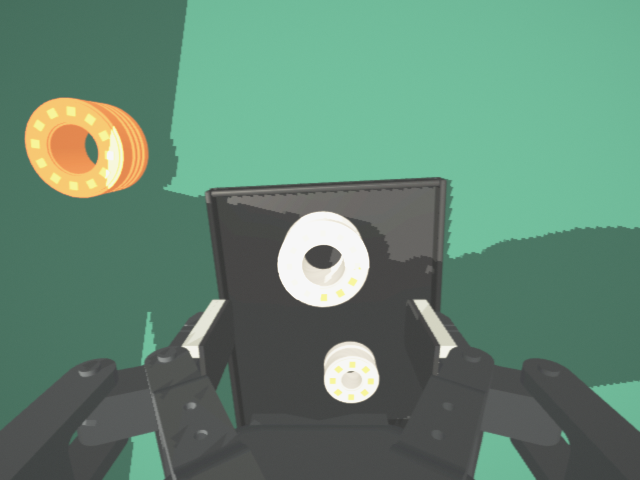

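```bash
python3 - <<'E'
from h import *
C=cam('wrist');print((-C[1].T@C[2]).round(3), C[1][2].round(3))
for c in((323.5,262),(323.5,265)):print(back(C,c,.036).round(4))
# predicted outline for hypotheses
im=cv2.imread('pics/w3.png')
for (x,y),col in(((.493,.2395),(0,0,255)),((.493,.2445),(255,0,0))):
  for r in(.027,.0135):
    th=np.linspace(0,2*np.pi,80);q=np.array([proj(C,[x+r*np.cos(t),y+r*np.sin(t),.036]) for t in th]).round().astype(int)
    cv2.polylines(im,[q],True,col,1)
cv2.imwrite('pics/w3o.png',cv2.resize(im[190:330,250:400],None,fx=4,fy=4,interpolation=cv2.INTER_CUBIC))
E
```

```text
[0.476 0.312 0.242] [ 0.065 -0.27  -0.961]
[0.4954 0.2442 0.036 ]
[0.4959 0.2424 0.036 ]
```

View pics/w3o.png

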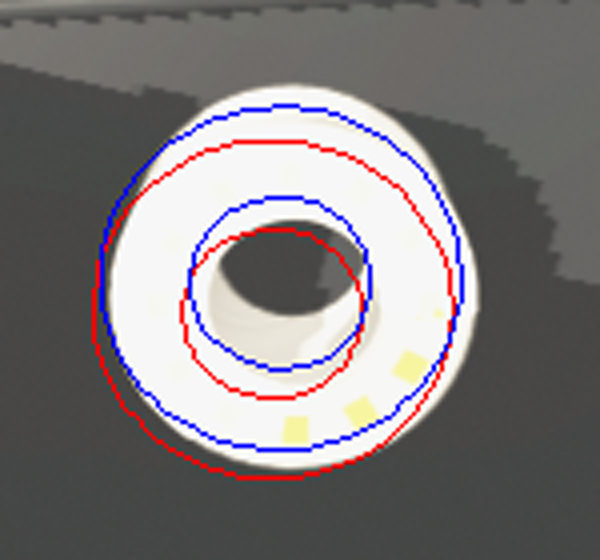

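```bash
python3 -m crank '1.2 0.8 25 0 0 -0.004;0 0 25 0 0 0;0 0 20 0 0 0;0 0 15 0 0 0;0 0 0 0 0 0'
python3 - <<'E'
from h import *
print(tgt([.494,.2415,.005],14))
im=optics.read_camera('wrist');save(im,'w4')
E
```

```text
time: 5.9
eef_pos: [0.494, 0.2419, 0.0151]
tcp_rot: [0.993, 0.122, -0.001, 0.0]
contact_force: [-0.3, -0.2, -1.0]
opening: 0.827
{'t': 5.9, 'pos': array([0.494 , 0.2419, 0.0151]), 'shift': array([-0. ,  0.4, 10.1]), 'jaw': np.float64(14.01), 'zdir': array([-1.e-03, -3.e-04, -1.e+00]), 'j6': np.float64(0.03), 'open': 0.827, 'F': array([-0.26, -0.22, -0.97]), 'turn': array([0.    , 0.001 , 0.0002])}
```

View pics/w4.png

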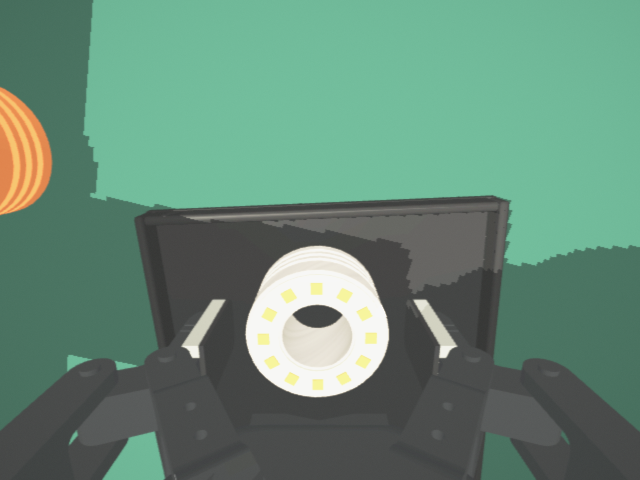

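```bash
python3 -c "
from h import *
C=cam('wrist');print(back(C,(317,335),.036).round(4))"
python3 -m crank '0 0.4 5 0 0 0;0 0 5 0 0 0;0 0 0 0 0 0;0 0 0 0 0 0'
```

```text
[0.4944 0.2428 0.036 ]
time: 6.45
eef_pos: [0.4943, 0.2417, 0.0054]
tcp_rot: [0.993, 0.122, 0.0, -0.0]
contact_force: [-0.5, 0.6, 0.7]
opening: 0.827
```

```bash
python3 -m crank '0 0 0 0 0 0;0 0 0 0 0 0;0 0 0 0 0 0;0 0 0 0 0 0' -1 50
python3 - <<'E'
from h import *
print(tgt([.494,.2415,.005],14))
im=optics.read_camera('wrist');save(im,'w5')
E
```

```text
time: 6.95
eef_pos: [0.4949, 0.2419, 0.006]
tcp_rot: [0.993, 0.122, 0.001, -0.0]
contact_force: [1.1, 0.8, 4.2]
opening: 0.617
{'t': 6.95, 'pos': array([0.4949, 0.2419, 0.006 ]), 'shift': array([-0.9,  0.1,  1. ]), 'jaw': np.float64(14.03), 'zdir': array([ 1.3e-03,  4.0e-04, -1.0e+00]), 'j6': np.float64(0.03), 'open': 0.617, 'F': array([1.09, 0.78, 4.18]), 'turn': array([-0.0001, -0.0014,  0.0006])}
```

View pics/w5.png

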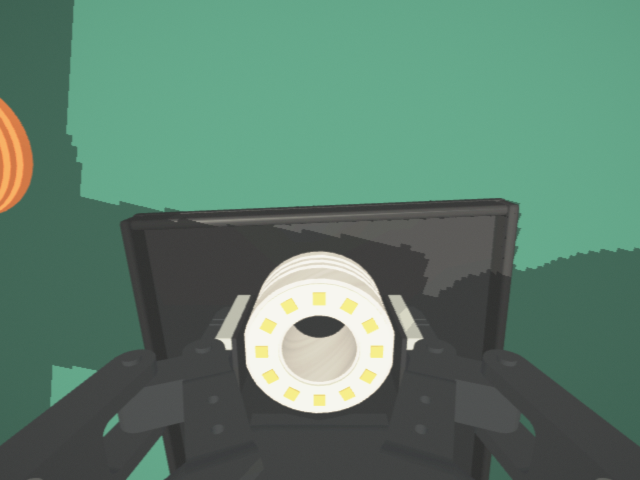

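```bash
python3 -m crank '0 0 -8 0 0 0;0 0 -20 0 0 0;0 0 -35 0 0 0;0 0 -40 0 0 0;0 0 -40 0 0 0'; python3 -m crank '0 0 -30 0 0 0;0 0 -17 0 0 0;0 0 0 0 0 0'
python3 - <<'E'
from h import *
im=optics.read_camera('wrist');save(im,'w6')
print(tgt([.5175,-.1865,.195],-55))
E
```

```text
time: 7.62
eef_pos: [0.4931, 0.2413, 0.1486]
tcp_rot: [0.993, 0.122, -0.001, 0.0]
contact_force: [-0.3, 0.4, -1.3]
opening: 0.614
time: 8.0
eef_pos: [0.4945, 0.2418, 0.196]
tcp_rot: [0.993, 0.122, 0.001, -0.0]
contact_force: [-0.7, 0.1, -0.7]
opening: 0.615
{'t': 8.05, 'pos': array([0.4937, 0.2415, 0.1945]), 'shift': array([-8.08e+01,  4.21e+02, -4.00e-01]), 'jaw': np.float64(14.04), 'zdir': array([-1.1e-03, -3.0e-04, -1.0e+00]), 'j6': np.float64(0.03), 'open': 0.616, 'F': array([-0.18,  0.23, -1.56]), 'turn': array([7.0000e-04, 1.0000e-03, 1.2049e+00])}
```

View pics/w6.png

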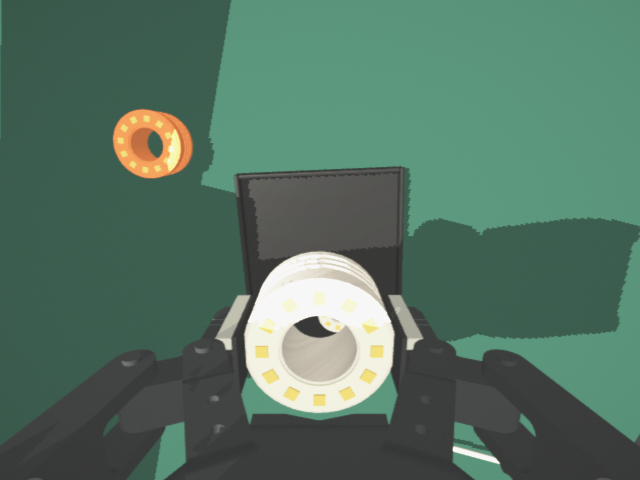

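```bash
python3 -c "
from h import *
C=cam('wrist');s=readout.get_state();z=s['eef_pos'][2]+.030
for c in((320,345),(320,348)):
  p=back(C,c,z);print(p.round(4), (R.from_quat(s['tcp_rot']).as_matrix().T@(p-s['eef_pos'])*1e3).round(1))"
python3 -m crank '-5 25 0 0 0 0;-7.3 38 0 0 0 0;-7.3 38 0 0 0 0;-7.3 38 0 0 0 0;-7.3 38 0 0 0 0'; python3 -m crank '-7.3 38 0 0 0 0;-7.3 38 0 0 0 0;-7.3 38 0 0 0 0;-7.3 38 0 0 0 0;-7.3 38 0 0 0 0'; python3 -m crank '-7.3 38 0 0 0 0;-3 16 0 0 0 0.172;0 0 0 0 0 0.172;0 0 0 0 0 0.172;0 0 0 0 0 0.172';python3 -m crank '0 0 0 0 0 0.172;0 0 0 0 0 0.172;0 0 0 0 0 0.172;0 0 0 0 0 0'
python3 - <<'E'
from h import *
for n in('wrist','scene','top'):save(optics.read_camera(n),n+'7')
print(tgt([.5175,-.1865,.195],-55))
E
```

```text
[0.4942 0.2441 0.2245] [  1.1  -2.4 -30. ]
[0.4945 0.243  0.2245] [  1.1  -1.2 -30. ]
time: 8.68
eef_pos: [0.5026, 0.0605, 0.1928]
tcp_rot: [0.992, 0.122, -0.002, -0.0]
contact_force: [0.2, 0.3, -1.6]
opening: 0.614
time: 9.3
eef_pos: [0.5134, -0.1323, 0.1927]
tcp_rot: [0.993, 0.122, -0.002, -0.001]
contact_force: [0.8, 0.4, -1.6]
opening: 0.614
time: 9.93
eef_pos: [0.5165, -0.1859, 0.1925]
tcp_rot: [0.975, -0.223, -0.002, -0.001]
contact_force: [0.5, 0.2, -1.1]
opening: 0.611
time: 10.42
eef_pos: [0.5167, -0.1859, 0.193]
tcp_rot: [0.888, -0.46, -0.002, -0.0]
contact_force: [-0.8, -0.1, -1.2]
opening: 0.616
{'t': 10.57, 'pos': array([ 0.5173, -0.1862,  0.1941]), 'shift': array([ 0.4, -0. , -0.9]), 'jaw': np.float64(-54.83), 'zdir': array([-0.0018,  0.001 , -1.    ]), 'j6': np.float64(0.43), 'open': 0.613, 'F': array([-0.33,  0.33, -1.24]), 'turn': array([0.0009, 0.0019, 0.003 ])}
```

View pics/wrist7.png

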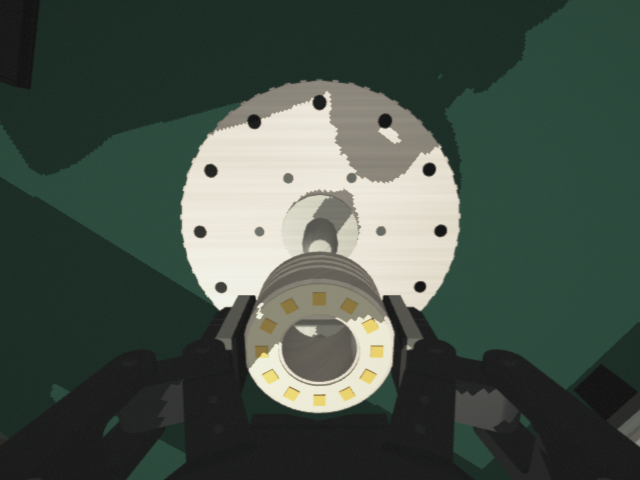

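View pics/scene7.png

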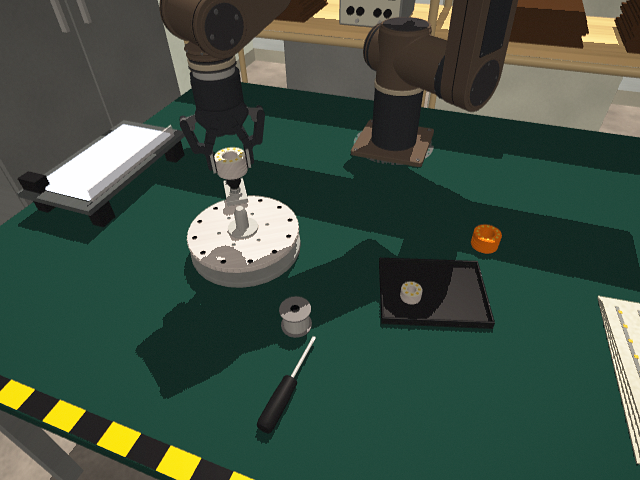

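```bash
python3 -c "
from h import *
C=cam('wrist');s=readout.get_state();m=R.from_quat(s['tcp_rot']).as_matrix()
im=optics.read_camera('wrist');g=im.astype(int).mean(2);g0=cv2.GaussianBlur(g.astype(np.float32),(3,3),0)
for c in((200,231),(440,231),(259.5,231),(381,231)):
  x,y=map(int,c);w=g0[y-8:y+9,x-8:x+9];wt=np.clip(np.median(w)-20-w,0,None);yy,xx=np.mgrid[y-8:y+9,x-8:x+9];cc=((wt*xx).sum()/wt.sum(),(wt*yy).sum()/wt.sum())
  p=back(C,cc,.057);print(np.round(cc,2),p.round(4),(m.T@(p-s['eef_pos'])*1e3).round(1))
p=back(C,(320,247),.109);print('nose',p.round(4),(m.T@(p-s['eef_pos'])*1e3).round(1))
z=s['eef_pos'][2]+.030;p=back(C,(320,346),z);print('ring',p.round(4),(m.T@(p-s['eef_pos'])*1e3).round(1))
cv2.imwrite('pics/w7c.png',cv2.resize(im[180:430,230:410,::-1],None,fx=2.4,fy=2.4,interpolation=cv2.INTER_CUBIC))
"
```

```text
[199.13 231.55] [ 0.4639 -0.1066  0.057 ] [-95.5  -2.3 137.3]
[438.52 230.46] [ 0.574  -0.2614  0.057 ] [ 94.4  -3.2 137. ]
[258.17 231.32] [ 0.4911 -0.1449  0.057 ] [-48.5  -2.5 137.2]
[379.15 230.76] [ 0.5467 -0.2231  0.057 ] [ 47.4  -3.  137.1]
nose [ 0.5213 -0.1836  0.109 ] [ 0.4 -4.8 85.1]
ring [ 0.5194 -0.1849  0.2241] [  0.2  -2.4 -30. ]
```

View pics/w7c.png

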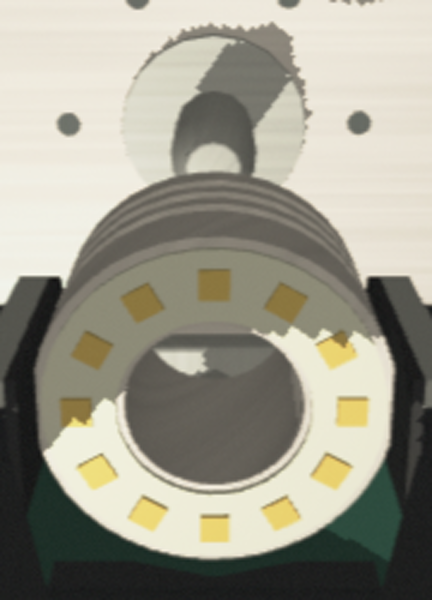

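View pics/top7.png

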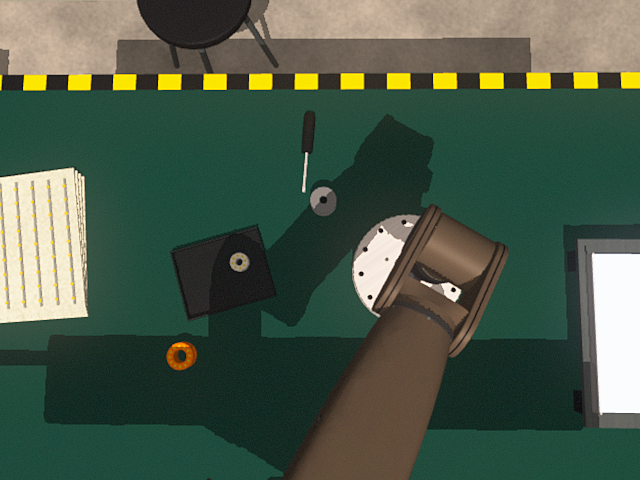

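```bash
python3 -m crank '-0.5 -0.3 15 0.0009 0.0019 0.003;0 0 25 0 0 0;0 0 20 0 0 0;0 0 9 0 0 0;0 0 0 0 0 0'
python3 - <<'E'
from h import *
save(optics.read_camera('wrist'),'w8')
a=optics.read_camera('scene')
cv2.imwrite('pics/s8.png',cv2.resize(a[120:290,170:320,::-1],None,fx=3.4,fy=3.4,interpolation=cv2.INTER_CUBIC))
print(tgt([.5175,-.1865,.065],-55))
E
```

```text
time: 11.25
eef_pos: [0.5173, -0.1856, 0.1253]
tcp_rot: [0.887, -0.463, 0.0, 0.0]
contact_force: [0.6, 0.6, -1.9]
opening: 0.615
{'t': 11.35, 'pos': array([ 0.5183, -0.1861,  0.127 ]), 'shift': array([-0.3,  0.9, 62. ]), 'jaw': np.float64(-55.11), 'zdir': array([ 0.0029, -0.0016, -1.    ]), 'j6': np.float64(0.43), 'open': 0.608, 'F': array([-0.36,  1.11, -1.13]), 'turn': array([-0.0014, -0.003 , -0.0019])}
```

View pics/w8.png

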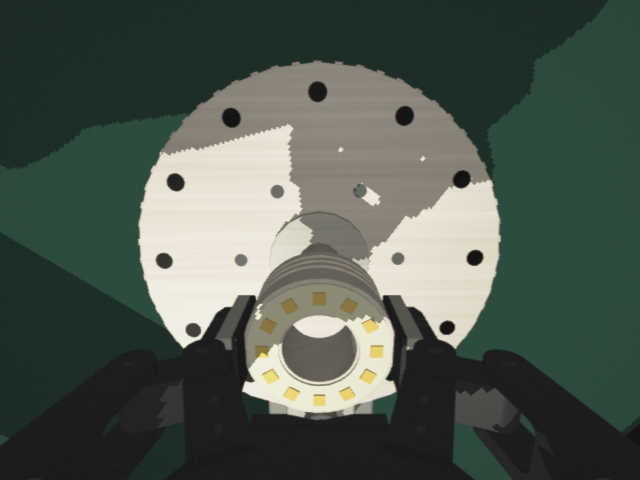

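View pics/s8.png

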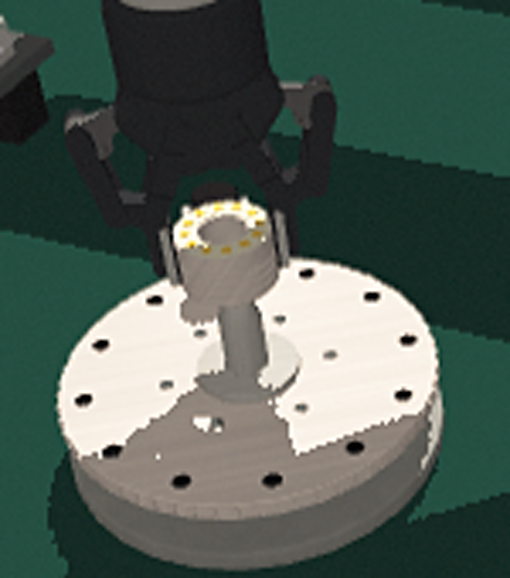

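```bash
python3 -c "
from h import *
C=cam('wrist');s=readout.get_state();m=R.from_quat(s['tcp_rot']).as_matrix()
q=[]
for c in((164,260.5),(474.5,257.5),(240.5,260),(398,258.5)):
  p=back(C,c,.057);q.append(m.T@(p-s['eef_pos'])*1e3)
q=np.array(q);print(q.round(1),q.mean(0).round(2))
print('ring',(m.T@(back(C,(319.7,346.5),s['eef_pos'][2]+.03)-s['eef_pos'])*1e3).round(2))
"
```

```text
[[-95.8  -0.7  69.7]
 [ 95.6  -2.4  70.2]
 [-48.6  -1.   69.8]
 [ 48.4  -1.8  70.1]] [-0.09 -1.48 69.96]
ring [  0.05  -2.23 -30.  ]
```

```bash
python3 -m crank '0 0.5 6 0 0 0;0 0 6 0 0 0;0 0 4 0 0 0;0 0 0 0 0 0'; python3 -m crank '0 0 4 0 0 0;0 0 4 0 0 0;0 0 4 0 0 0;0 0 0 0 0 0'
```

```text
time: 11.85
eef_pos: [0.5171, -0.186, 0.1097]
tcp_rot: [0.887, -0.463, 0.001, -0.0]
contact_force: [-0.6, 0.1, -1.0]
opening: 0.611
time: 12.35
eef_pos: [0.5177, -0.1858, 0.0979]
tcp_rot: [0.886, -0.463, 0.001, -0.001]
contact_force: [2.8, 1.2, -3.1]
opening: 0.619
```

```bash
python3 -m crank '0 -0.4 4 0 0 0;0 0 5 0 0 0;0 0 5 0 0 0;0 0 0 0 0 0'; python3 -m crank '0 0 5 0 0 0;0 0 5 0 0 0;0 0 4 0 0 0;0 0 0 0 0 0'
```

```text
time: 12.85
eef_pos: [0.5179, -0.1857, 0.0837]
tcp_rot: [0.886, -0.463, 0.001, -0.0]
contact_force: [3.0, 2.4, -2.6]
opening: 0.62
time: 13.35
eef_pos: [0.5181, -0.1857, 0.0699]
tcp_rot: [0.886, -0.463, 0.001, -0.0]
contact_force: [2.8, 3.6, -2.2]
opening: 0.614
```

```bash
python3 -m crank '0 -0.4 2 0 0 0;0 0 1.5 0 0 0;0 0 0 0 0 0';python3 -m crank '0 0 1 0 0 0;0 0 0 0 0 0'; python3 -m crank '0 0 1 0 0 0;0 0 0 0 0 0'
python3 -c "
from h import *
print(tgt([.5175,-.1865,.065],-55))
save(optics.read_camera('wrist'),'w9')
a=optics.read_camera('scene')
cv2.imwrite('pics/s9.png',cv2.resize(a[120:290,170:320,::-1],None,fx=3.4,fy=3.4,interpolation=cv2.INTER_CUBIC))"
```

```text
time: 13.72
eef_pos: [0.5181, -0.1858, 0.0665]
tcp_rot: [0.886, -0.463, 0.001, -0.0]
contact_force: [3.0, 4.0, -0.2]
opening: 0.614
time: 13.98
eef_pos: [0.5181, -0.1857, 0.0658]
tcp_rot: [0.887, -0.463, 0.001, 0.0]
contact_force: [2.2, 3.8, 0.8]
opening: 0.613
time: 14.22
eef_pos: [0.5182, -0.1858, 0.065]
tcp_rot: [0.887, -0.463, 0.001, -0.0]
contact_force: [1.8, 4.1, 3.2]
opening: 0.611
{'t': 14.22, 'pos': array([ 0.5182, -0.1858,  0.065 ]), 'shift': array([ 0.1,  1. , -0. ]), 'jaw': np.float64(-55.13), 'zdir': array([ 0.0019, -0.001 , -1.    ]), 'j6': np.float64(0.43), 'open': 0.611, 'F': array([1.85, 4.09, 3.24]), 'turn': array([-0.001 , -0.0019, -0.0022])}
```

View pics/s9.png

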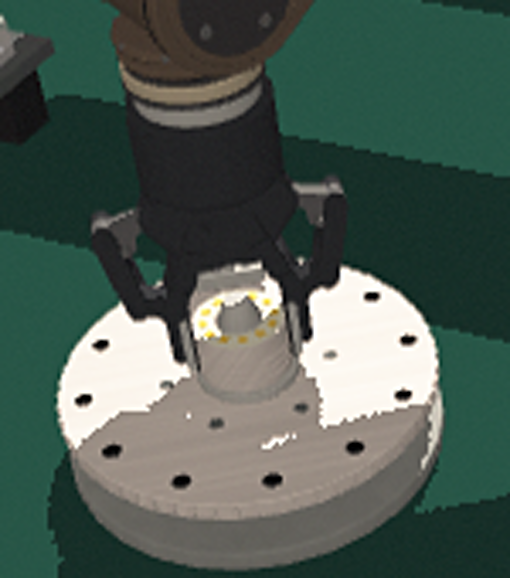

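```bash
python3 -m crank '0 0 0.6 0 0 0;0 0 0 0 0 0'; python3 -m crank '0 0 0 0 0 0;0 0 0 0 0 0;0 0 0 0 0 0;0 0 0 0 0 0' 0.65
python3 -c "
from h import *
print(tgt([.5175,-.1865,.065],-55))
save(optics.read_camera('wrist'),'w10')
a=optics.read_camera('scene')
cv2.imwrite('pics/s10.png',cv2.resize(a[120:290,170:320,::-1],None,fx=3.4,fy=3.4,interpolation=cv2.INTER_CUBIC))"
```

```text
time: 14.58
eef_pos: [0.5183, -0.1858, 0.0649]
tcp_rot: [0.887, -0.463, 0.001, 0.0]
contact_force: [0.9, 5.2, 6.0]
opening: 0.613
time: 15.08
eef_pos: [0.5179, -0.186, 0.064]
tcp_rot: [0.887, -0.463, 0.001, 0.0]
contact_force: [-0.2, 0.1, -0.4]
opening: 0.823
{'t': 15.07, 'pos': array([ 0.5179, -0.186 ,  0.064 ]), 'shift': array([ 0.2,  0.7, -1. ]), 'jaw': np.float64(-55.12), 'zdir': array([ 0.0013, -0.0012, -1.    ]), 'j6': np.float64(0.43), 'open': 0.823, 'F': array([-0.15,  0.11, -0.38]), 'turn': array([-0.0004, -0.0017, -0.0021])}
```

View pics/s10.png

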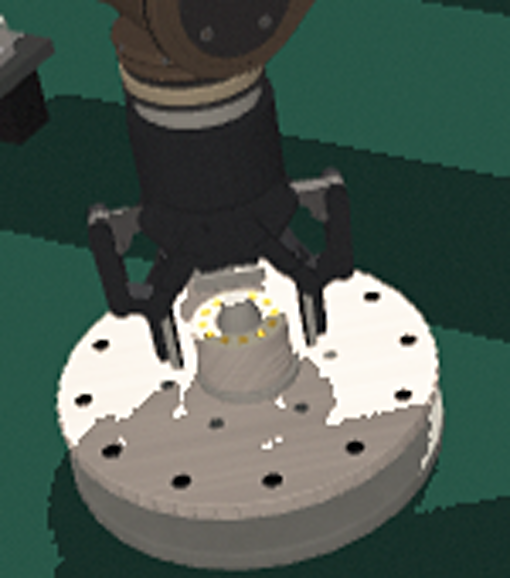

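View pics/w10.png

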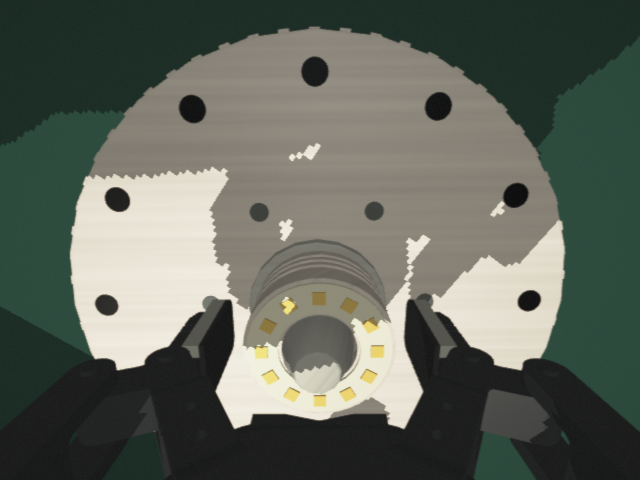

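```bash
python3 -m crank '0 0 -8 0 0 0;0 0 -25 0 0 0;0 0 -30 0 0 0;0 0 -30 0 0 0;0 0 -12 0 0 0'; python3 -m crank '0 30 -5 0 0 0;0 40 0 0 0 0;0 25 0 0 0 0;0 0 0 0 0 0'
python3 -c "
from h import *
print(tgt([.4405,-.241,.1],-54.8))
C=cam('wrist');print(proj(C,[.4405,-.241,.119]))
save(optics.read_camera('wrist'),'w11')
a=optics.read_camera('scene')
cv2.imwrite('pics/s11.png',cv2.resize(a[120:290,170:320,::-1],None,fx=3.4,fy=3.4,interpolation=cv2.INTER_CUBIC))"
```

```text
time: 15.8
eef_pos: [0.5191, -0.1863, 0.172]
tcp_rot: [0.887, -0.463, 0.003, 0.0]
contact_force: [0.9, -0.8, 0.2]
opening: 0.82
time: 16.3
eef_pos: [0.4389, -0.2404, 0.1736]
tcp_rot: [0.886, -0.464, 0.001, -0.0]
contact_force: [-1.0, 0.7, 0.6]
opening: 0.828
{'t': 16.3, 'pos': array([ 0.4389, -0.2404,  0.1736]), 'shift': array([ 1.4, -0.9, 73.6]), 'jaw': np.float64(-55.26), 'zdir': array([ 1.e-03, -4.e-04, -1.e+00]), 'j6': np.float64(0.26), 'open': 0.828, 'F': array([-0.96,  0.69,  0.58]), 'turn': array([-0.0007, -0.0009, -0.0081])}
[321.78951518 268.36676189]
```

View pics/w11.png

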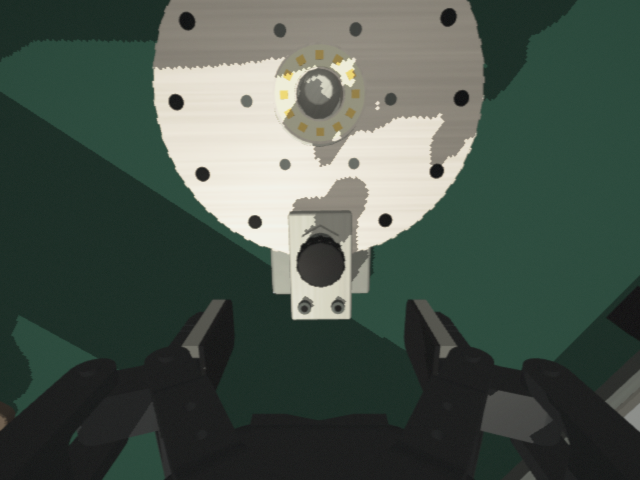

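View pics/s11.png

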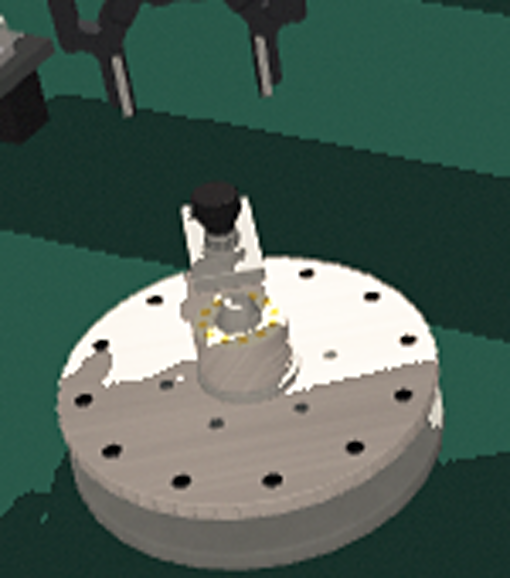

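```bash
python3 -c "
from h import *
C=cam('wrist');s=readout.get_state();m=R.from_quat(s['tcp_rot']).as_matrix()
print((m.T@(back(C,(320.5,261.5),.119)-s['eef_pos'])*1e3).round(2),(m.T@(back(C,(320,92),.095)-s['eef_pos'])*1e3).round(2))"
python3 -m crank '1 -1.5 15 0 0 -0.008;0 0 20 0 0 0;0 0 15 0 0 0;0 0 0 0 0 0;0 0 0 0 0 0'
python3 -c "
from h import *
print(tgt([.4415,-.240,.09],-54.8))
save(optics.read_camera('wrist'),'w12')
C=cam('wrist');s=readout.get_state();m=R.from_quat(s['tcp_rot']).as_matrix()
print(proj(C,[.4415,-.24,.119]))"
```

```text
[ 0.63 -5.02 54.9 ] [  0.4  -98.08  79.01]
time: 17.02
eef_pos: [0.4423, -0.2401, 0.1244]
tcp_rot: [0.888, -0.459, 0.001, 0.0]
contact_force: [0.5, 0.0, 0.6]
opening: 0.826
{'t': 17.02, 'pos': array([ 0.4423, -0.2401,  0.1244]), 'shift': array([-0.6,  0.7, 34.4]), 'jaw': np.float64(-54.64), 'zdir': array([ 0.0022, -0.0013, -1.    ]), 'j6': np.float64(0.25), 'open': 0.826, 'F': array([0.52, 0.01, 0.61]), 'turn': array([-0.001 , -0.0023,  0.0028])}
[317.57782912 308.57194129]
```

View pics/w12.png

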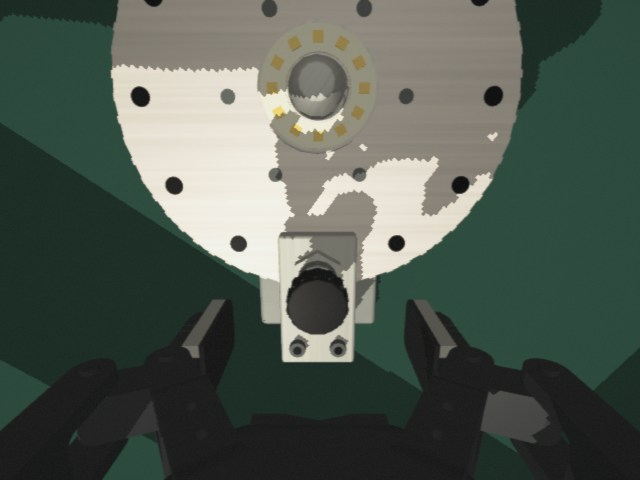

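```bash
python3 -m crank '-0.3 0 12 0 0 0;0 0 12 0 0 0;0 0 10 0 0 0;0 0 0 0 0 0'
python3 -m crank '0 0 0 0 0 0;0 0 0 0 0 0;0 0 0 0 0 0;0 0 0 0 0 0;0 0 0 0 0 0' -1 80
python3 -c "
from h import *
print(tgt([.4415,-.240,.09],-54.8))
save(optics.read_camera('wrist'),'w13')
a=optics.read_camera('scene')
cv2.imwrite('pics/s13.png',cv2.resize(a[120:290,170:320,::-1],None,fx=3.4,fy=3.4,interpolation=cv2.INTER_CUBIC))"
```

```text
time: 17.58
eef_pos: [0.441, -0.2392, 0.0886]
tcp_rot: [0.888, -0.459, -0.0, -0.0]
contact_force: [0.4, 1.0, -0.3]
opening: 0.824
time: 18.2
eef_pos: [0.4418, -0.2396, 0.091]
tcp_rot: [0.888, -0.459, 0.001, -0.0]
contact_force: [-2.1, 3.2, 5.6]
opening: 0.299
{'t': 18.2, 'pos': array([ 0.4418, -0.2396,  0.091 ]), 'shift': array([0.2, 0.5, 1. ]), 'jaw': np.float64(-54.66), 'zdir': array([ 1.2e-03, -3.0e-04, -1.0e+00]), 'j6': np.float64(0.25), 'open': 0.299, 'F': array([-2.09,  3.23,  5.59]), 'turn': array([-0.0008, -0.001 ,  0.0024])}
```

View pics/w13.png

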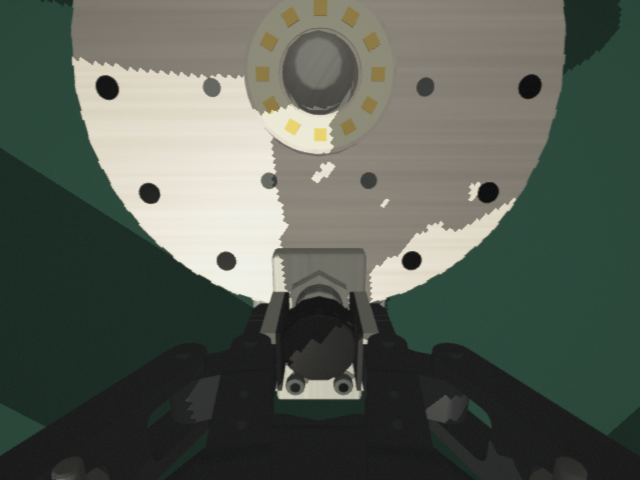

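View pics/s13.png

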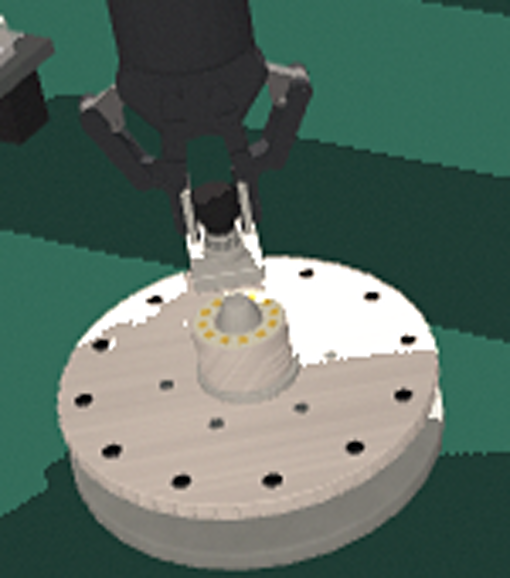

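```bash
python3 -m crank '0 0 -2 0 0 0;0 0 -3 0 0 0;0 0 -3 0 0 0;0 0 0 0 0 0' - 100; python3 -m crank '0 0 -3 0 0 0;0 0 -2 0 0 0;0 0 0 0 0 0'; python3 -m crank '0 0 -1 0 0 0;0 0 0 0 0 0;0 0 0 0 0 0'
```

```text
time: 18.8
eef_pos: [0.4417, -0.2395, 0.0977]
tcp_rot: [0.888, -0.459, 0.001, -0.0]
contact_force: [3.8, 0.3, -8.3]
opening: 0.29
time: 19.18
eef_pos: [0.4417, -0.2395, 0.1029]
tcp_rot: [0.888, -0.459, 0.001, -0.0]
contact_force: [4.1, 0.1, -9.8]
opening: 0.286
time: 19.55
eef_pos: [0.4417, -0.2395, 0.1039]
tcp_rot: [0.888, -0.459, 0.001, -0.0]
contact_force: [5.4, 0.2, -10.9]
opening: 0.29
```

```bash
python3 -m crank '0 0 -1 0 0 0;0 0 0 0 0 0;0 0 0 0 0 0'; python3 -m crank '0 0 -1 0 0 0;0 0 0 0 0 0;0 0 0 0 0 0'
```

```text
time: 19.92
eef_pos: [0.4417, -0.2395, 0.105]
tcp_rot: [0.888, -0.459, 0.001, -0.0]
contact_force: [4.0, 1.3, -11.7]
opening: 0.293
time: 20.3
eef_pos: [0.4417, -0.2395, 0.1052]
tcp_rot: [0.888, -0.459, 0.001, -0.0]
contact_force: [6.9, 0.3, -16.0]
opening: 0.287
```

```bash
python3 -m crank '0 0 0 0 0 0;0 0 0 0 0 0;0 0 0 0 0 0;0 0 0 0 0 0'
python3 -c "
from h import *
save(optics.read_camera('wrist'),'w14')
a=optics.read_camera('scene');save(optics.read_camera('top'),'t14')
cv2.imwrite('pics/s14.png',cv2.resize(a[120:290,170:320,::-1],None,fx=3.4,fy=3.4,interpolation=cv2.INTER_CUBIC))
print(tgt([.4415,-.240,.105],-54.8))"
```

```text
time: 20.8
eef_pos: [0.4417, -0.2395, 0.1052]
tcp_rot: [0.888, -0.459, 0.001, -0.0]
contact_force: [6.5, -0.2, -16.6]
opening: 0.293
{'t': 20.95, 'pos': array([ 0.4417, -0.2395,  0.1052]), 'shift': array([0.3, 0.4, 0.2]), 'jaw': np.float64(-54.67), 'zdir': array([ 1.9e-03, -6.0e-04, -1.0e+00]), 'j6': np.float64(0.25), 'open': 0.29, 'F': array([  6.19,  -0.14, -14.94]), 'turn': array([-0.0012, -0.0016,  0.0022])}
```

View pics/w14.png

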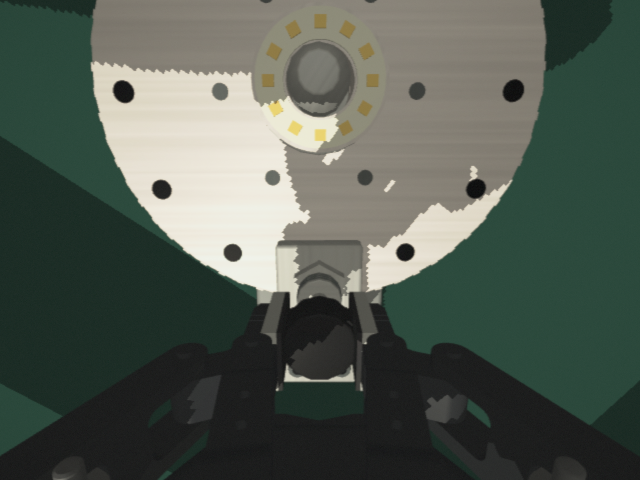

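View pics/s14.png

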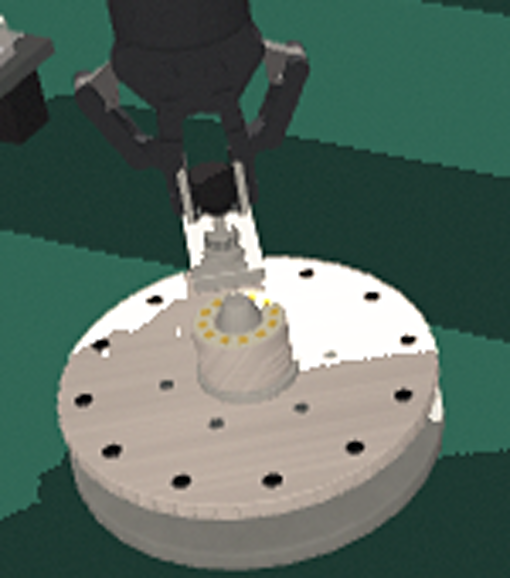

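View pics/t14.png

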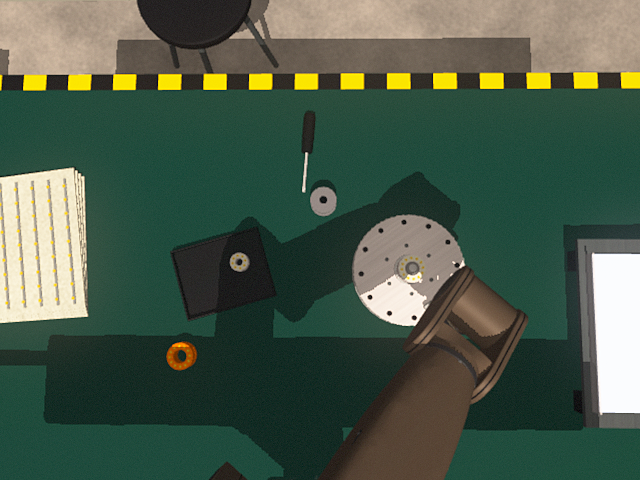

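The wrist view shows the knob unmoved between the pads, so it hasn't slipped. The scene view shows the knob raised with the sleeve visible beneath it, and the ring sitting flat on the shoulder. The small ring (239,262), spool (323,200) and screwdriver (305,150) are where they were.

```bash
python3 -c "
from h import *
print(ctrl.sign_off());print(tgt([.4415,-.240,.105]))"
```

```text
the job is handed in; nothing more can be done
None
the job is handed in; nothing more can be done
```

The big white LED ring is on the spindle's shoulder, and the arm is holding the plunger knob up at its stop. I handed the job in at about 21 s of the 51 s allowed. No verdict comes back, so the checks below are my own.

- **Ring:** I lowered it over the spindle with the plunger still home and let go once it pressed on the shoulder. The last pictures show it flat, LED face up and clear of the gripper. Its seated height comes from the tool height and contact force, not from a direct measurement.
- **Plunger:** I gripped the knob at 100 N and pulled it up about 14 mm. After that the hand moved only another 0.2 mm while the pull rose from about 12 N to 16 N, so it is against the stop. The knob had not slipped in the pads.
- **Other things:** the small ring, spool and screwdriver are at the same places in the top picture as at the start.
- **Disagreements:** the wrist camera read positions about 2–4 mm off the top camera, so I worked from relative positions and contact forces. A sideways force of about 6 N remained on the hand while holding the knob.

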